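# Open a sample jar at the inspection counter

### The job

Carry the blue-capped sample jar by its handle to the aluminium bracing block and set it right down into the pocket; keep off the cap until the jar is in there. Then unscrew the tight blue cap, just until its threads let go, with the jar staying down in the block, lift it straight off and finish still holding it level about two centimetres above the open mouth. Leave the red-capped jar and everything else on the counter where it is.

Things in the scene. Friction and masses are not known exactly. Their poses are not given: they have to be found in the camera images.
- jar: White square plastic jar with the blue cap, loose, 0.2 to 0.5 kg. Body 70 x 70 mm, 75 mm tall, then a round neck 40 mm across up to 103 mm. Origin: centre of its underside; z up; x, y square to its sides. Loop handle on its -x side (x -35 to -89, y +-5, z 38 to 74 mm). Starts left or right of the block, handle towards the robot (yaw within 0.6 rad).
- handle: The blue-capped jar's handle, a fixed loop. Origin = grasp point: the middle of its level top arm, 65 mm from the jar's axis on the jar's -x side and 67 mm above the jar's underside. The arm runs along the jar's x, 10 mm wide (along y), 14 mm tall; pinch it from above across y. Axes as the jar's.
- jar_mouth (a point): Centre of the jar's mouth, at the top of the neck under the cap, 103 mm above the jar's underside. Axes as the jar's. The screwed-on cap's skirt reaches 15 mm below it, ending 13 mm above the jar's shoulder.
- cap: Blue ribbed screw cap, 58 mm across, 22 mm tall, 0.06 kg, white stripe on top along its +x. Origin: its centre, 99 mm above the jar's underside when on; z up. Tight (about 0.3 N m). Starts at yaw 0 to 0.2 rad from the jar's; unscrews anticlockwise seen from above, lets go near yaw 1.05, next stop at 1.6 rad; the jar itself gives up to 0.1 rad in the pocket. May rise 3 mm or stay level as it turns.
- block: Aluminium bracing block with orange lips, fixed to the counter, base 112 x 112 mm. Square pocket 78 x 78 mm for the jar's foot keeps it from turning (any quarter turn fits); floor 8 mm above the counter, straight walls to 24 mm, lips flaring to about 93 mm at 35 mm height, below the jar's handle. Origin: centre of its underside; x, y square to the pocket; yaw within 0.4 rad.
- red_jar: The same kind of jar with a red cap, 0.45 kg, to be left alone. Origin: centre of its underside.
- parcel_a: Green wrapped parcel with black bands, 115 x 165 x 50 mm, at the far side. Origin: centre of its underside. Leave alone.
- tape_roll: Black roll of tape, 90 mm across, 24 mm tall, lying flat near the robot on its right. Origin: centre of its underside. Leave alone.
- stapler: Red and black stapler, 130 x 34 x 42 mm, near the robot on its left. Origin: centre of its underside. Leave alone.
- spray_bottle: Green pump spray bottle, 96 mm across, 205 mm tall, at the far side. Origin: centre of its underside. Leave alone.
- marker: Blue marker pen, 14 mm thick, lying in the grey tray on the right. Origin: underside at mid-length. Leave alone.
Things that resemble listed ones, but are neither listed nor needed, are in the scene too. What is shaped like the block but brown is not meant. Several things have the shape of the cap; the one meant has the colours described above.

How it is judged:
By the outcome, as a careful person would: the job done as asked, in the order asked, and still so for the second after the job is handed in, while the arm keeps its last pose, push and grip.
It also fails if it takes over 51 s, if anything falls off the work surface, if the arm or the gripper's body presses on something with over 40 N, if the wrist force passes 120 N, or if a joint passes its speed limit or range.

### The arm

A 6-joint arm with a two-finger parallel gripper is mounted at the origin on the work surface. World frame = base frame: x ahead of the robot, y to its left, z up, the work surface at z = 0. Lengths are in mm, angles in rad, forces in N, time in s.
With the tool pointing down it reaches from about 350 to 775 mm from the base axis. Payload 7.3 kg.
Tool frame: the origin (TCP) lies on the centre line of the jaws, within the pads' length; the fingertips stand 11 mm ahead of it and the grasp point (between the pads) lies 8 mm behind it; z points along the fingers, y is the line along which they close (so a half turn about z gives the same grasp; the last joint's range is limited). The gripper opens to 92 mm and grips with 3 to 60 N. Pads are 19 mm wide; open, the fingers measure 130 mm over their backs; the gripper's body (75 mm by 190 mm) begins 47 mm behind the grasp point.
Start: joints at [-1.471, 0.342, 1.524, -0, 1.275, -0.146], TCP at [127.771, -509.233, 237.741] pointing down, gripper open.
Joint ranges: [-2.53, 2.53], [-0.77, 2.02], [0.04, 2.7], [-1, 4.14], [0.28, 2.66], [-3.11, 3.11]. Speed limits (rad/s): [2.57, 2.57, 3.14, 3.14, 3.14, 3.14].

### API

Orientations are given as [roll, pitch, yaw] about the fixed x, y, z axes, in that order (R = Rz(yaw) Ry(pitch) Rx(roll)).
In Python, from plant import bot gives the robot as it stands.
- The arm moves only by the tool step_arm, never from a script. Its argument "deltas" is a list of rows, each a list of 5 numbers: the opening, from 0 (shut) to 1 (fully open), then the shift along the tool's x, y, z each as a share of 0.5 m, from -1 to 1, then the turn about the tool's z as a share of pi/2 rad, from -1 to 1. In form: [[claw, x, y, z, turn], ...]. A call has 1 to 8 rows; each row shifts and turns the commanded pose from where the row before left it, along the tool's axes as they then stand; what a row does not reach is not made up. A row lasts 1/10 s, in which the tool goes at most 50 mm and 8.59 degrees, less where a joint would pass 70% of its speed; a pose out of reach is approached as far as the arm can. A call with a number of a shift or a turn outside -1 to 1 is refused whole. A call with a gripper value outside its range is refused whole. The fingers move at their own pace and stop on an object; the grip force is fixed at half the most. Time passes only in rows, so rows that do not move let the fingers close. It gives the time, the measured TCP pose, the force, the opening and the grip force at its end, in the units of the state.
- bot.get_obs(): the state, without advancing time (a new reading comes with each control period).
- bot.capture(name): name is "side" or "top" or "wrist"; returns (picture, depth): 420x560x3 uint8, red, green, blue; 420x560 float32, mm along the optical axis (not along the pixel's ray), 0 where there is no reading.
- bot.camera_params(name): a dict with "fov_y" (degrees; the focal length in pixels is half the picture's height over the tangent of half this angle, whatever the lens; pixels are square), "cx", "cy" (the principal point, pixels), "k1" (the pictures are not rectified: a ray, as slopes to the right and down, at radius r is drawn at 1 + k1 r^2 times it, then the intrinsics apply), "rvec" (rotation vector, rad) and "tvec" (3), from world to camera coordinates, as OpenCV has them. Camera axes: x right, y down, z forward; pixel columns grow to the right and rows downward; lengths in mm; the calibration is good to about 2 mm. A picture is of the moment at which its call begins: read the wrist's pose just before it. camera_params takes no time and is no camera call; for the wrist camera it gives the pose at the moment of the call.
- bot.close_job(): hands the job in; it is judged then, once.
The state is a dict: "time": time; "joint_positions": joint angles; "dq": joint speeds; "tau": joint torques, N m; "tool_pos": TCP position; "tcp_rot": TCP orientation; "contact_force": force on the tool from outside, world axes, zero at the start; "moment": the same for the moment, N m; "grip_width": finger opening in mm; "finger_force": force on a finger pad.
Only numpy, scipy, OpenCV 4.12 (cv2) and the standard library are available. Lean on these libraries where they do the work, as an engineer would, in place of code of your own. Each camera call takes 0.05 s, during which the arm holds its last target. There are 200 camera calls.

## Working session

There is one attempt and no reset: what is moved stays moved. The work goes in short steps, Python scripts to look and compute and a tool call to move; the robot and the scene stay as the last step left them, time stands still between calls to the robot, and variables do not carry over. Pictures are saved under pics/ and viewed, at most 10 in all, crops included, and the job is handed in when it is done.

Besides the shell and the picture viewer there is one more tool, called after "Request:" as a command line: name --pt "numbers of a row" for each row, then --argument value for the rest. step_arm: Moves the arm, as the interface text tells. Shift numbers are shares of 0.5 m and turn numbers shares of pi/2 rad, none past 1 either way. Its arguments: {"type":"object","properties":{"deltas":{"type":"array","items":{"type":"array","items":{"type":"number","minimum":-1,"maximum":1}}}},"required":["deltas"]}

```bash
mkdir -p pics; ls; cat > h.py <<'E'
import numpy as np, cv2
from plant import bot
def cap(name):
    p=bot.camera_params(name); im,d=bot.capture(name); return im,d,p
def rays(p,uv,shape=(420,560)):
    f=shape[0]/2/np.tan(np.radians(p["fov_y"])/2)
    uv=np.asarray(uv,float).reshape(-1,2); q=(uv-[p["cx"],p["cy"]])/f
    s=q.copy()
    for _ in range(20): s=q/(1+p["k1"]*(s**2).sum(1,keepdims=True))
    R=cv2.Rodrigues(np.array(p["rvec"],float))[0]; t=np.array(p["tvec"],float).ravel()
    return -R.T@t, np.c_[s,np.ones(len(s))], R
def onplane(p,uv,z):
    c,s,R=rays(p,uv); d=s@R; return c+d*((z-c[2])/d[:,2])[:,None]
def cloud(p,d):
    v,u=np.mgrid[0:420,0:560]; c,s,R=rays(p,np.c_[u.ravel(),v.ravel()])
    X=c+(s@R)*d.reshape(-1,1); X[d.ravel()<=0]=np.nan; return X.reshape(420,560,3)
def save(n,im): cv2.imwrite("pics/"+n,im[...,::-1])
E
python3 - <<'E'
from h import *
o=bot.get_obs(); print({k:np.round(v,3) for k,v in o.items()})
a,d,p=cap("top"); b,d2,p2=cap("side")
np.savez("s0.npz",a=a,d=d,b=b,d2=d2)
print(p,p2)
save("top.png",a); save("side.png",b)
E
```

```text
pics
{'time': np.float64(0.0), 'joint_positions': array([-1.471,  0.343,  1.525, -0.   ,  1.275, -0.146]), 'dq': array([-0.   ,  0.   ,  0.001, -0.001, -0.001, -0.001]), 'tau': array([ 1.0000e-03, -4.3125e+01, -2.4422e+01,  7.2000e-02,  5.6000e-02,
       -0.0000e+00]), 'tool_pos': array([ 127.723, -508.816,  237.041]), 'tcp_rot': array([-3.14 , -0.   ,  0.246]), 'contact_force': array([-0.342, -0.304,  0.229]), 'moment': array([-0.007, -0.025,  0.021]), 'finger_force': np.float64(0.0), 'grip_width': np.float64(91.599)}
{'fov_y': 57.666294878839395, 'cx': 275.152416208491, 'cy': 218.00646039799167, 'k1': 0.009120186640740264, 'rvec': array([ 2.15612879, -2.07074851,  0.2171855 ]), 'tvec': array([-77.00492289, 542.00225052, 981.47522619])} {'fov_y': 52.529287510156074, 'cx': 282.8443892027336, 'cy': 207.27916210665236, 'k1': -0.04045434789742418, 'rvec': array([ 2.47552234, -0.02271787,  0.01140378]), 'tvec': array([-525.58400104,    9.39310651, 1447.03663061])}
```

View pics/top.png

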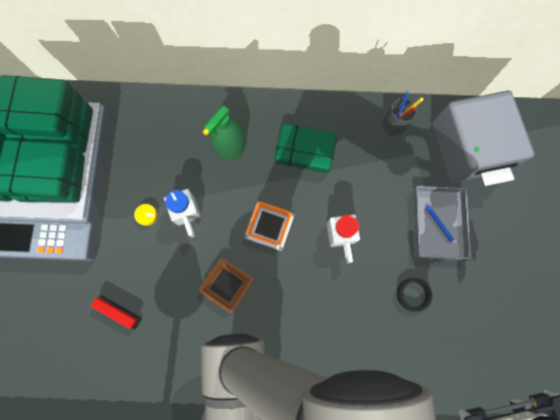

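View pics/side.png

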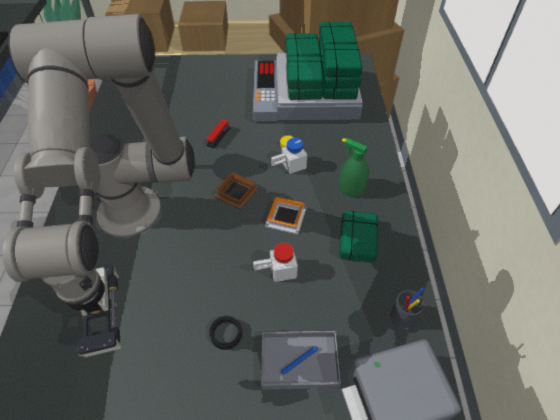

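The top view shows the blue cap at (178,201) with its handle down to (190,235), the orange-lipped block at (270,226) and the red jar at (345,230). A brown decoy sits at (226,286). In the side view the jar is at (293,152) and the block at (286,214).

```bash
cat >> h.py <<'E'
def blob(m,near=None):
    n,l,s,c=cv2.connectedComponentsWithStats(m.astype(np.uint8))
    i=1+np.argmax(s[1:,4]); return l==i
def rect_w(p,m,z):
    ys,xs=np.nonzero(m); P=onplane(p,np.c_[xs,ys],z)[:,:2].astype(np.float32)
    return cv2.minAreaRect(P),P
E
python3 - <<'E'
from h import *
s=np.load("s0.npz")
for n,im,d,box_blk,box_jar in(("top",s["a"],s["d"],(235,195,305,258),(160,180,210,245)),("side",s["b"],s["d2"],(260,190,312,238),(265,132,312,178))):
    p=bot.camera_params(n); X=cloud(p,d); hsv=cv2.cvtColor(im,cv2.COLOR_RGB2HSV); H,S,V=[hsv[...,i].astype(int) for i in range(3)]
    v,u=np.mgrid[0:420,0:560]
    inb=lambda b:(u>=b[0])&(u<b[2])&(v>=b[1])&(v<b[3])
    org=inb(box_blk)&(H>5)&(H<20)&(S>150)&(V>130)
    print(n,"block",org.sum(),rect_w(p,blob(org),35)[0], np.nanpercentile(X[org][:,2],[5,50,95]))
    blue=blob(inb(box_jar)&(H>100)&(H<125)&(S>120)&(V>80)); z=X[...,2]
    top=blue&(z>104); print("cap",np.nanmedian(X[top],axis=0),rect_w(p,blue,110)[0])
    wh=inb(box_jar)&(S<50)&(V>110)
    A=blob(wh&(z>62)&(z<82)); 
    for q in (wh,A):
        print("white",q.sum(),rect_w(p,q,75)[0])
    h=A&(np.hypot(*(np.moveaxis(X[...,:2],-1,0)-np.nanmedian(X[top],axis=0)[:2,None,None]))>52)
    P=X[h]; print("handle far pts",h.sum(),P.mean(0)); 
    print(rect_w(p,h,74)[0])
    # whites on cap top
    st=inb(box_jar)&(S<120)&(z>100); print("stripe",st.sum(), X[st][:,:2].mean(0) if st.any() else 0)
E
```

```text
top block 400 ((534.514892578125, -37.38117980957031), (99.84443664550781, 100.48189544677734), 73.4314193725586) [ 4.92465292 31.69169829 36.60706188]
cap [566.35612203 200.12223408 111.11645687] ((568.108642578125, 203.25942993164062), (58.810447692871094, 57.27359390258789), 2.3806393146514893)
white 646 ((540.4490966796875, 188.66197204589844), (136.10879516601562, 79.2696533203125), 24.38338851928711)
white 355 ((542.9697875976562, 191.05926513671875), (127.08946228027344, 70.74771881103516), 21.14426612854004)
handle far pts 58 [501.92374044 172.67813341  72.3136336 ]
((501.724609375, 172.2393341064453), (36.31560134887695, 10.75358772277832), 22.83866310119629)
stripe 59 [570.68244615 199.87274327]
side block 261 ((533.6530151367188, -40.5628662109375), (101.96566772460938, 99.38352966308594), 72.32675170898438) [ 7.96385741 32.65015018 37.4509962 ]
cap [568.02603547 196.05142969 110.45523399] ((569.9340209960938, 195.86181640625), (76.07251739501953, 52.68818664550781), 87.28148651123047)
white 559 ((566.9678955078125, 174.37620544433594), (159.7952117919922, 124.7209701538086), 54.14950180053711)
white 240 ((550.0269165039062, 181.77017211914062), (73.51396942138672, 122.4420394897461), 84.62031555175781)
handle far pts 42 [502.65129769 170.2902319   69.98164903]
((502.8623352050781, 166.01150512695312), (36.94117736816406, 19.42929458618164), 24.24521827697754)
stripe 23 [560.57018449 207.53713421]
```

Request:
step_arm --pt "1 0.08 -0.054 0 0" --pt "1 0.08 -0.054 0 0" --pt "1 0.08 -0.054 0 0" --pt "1 0.08 -0.054 0 0" --pt "1 0.08 -0.054 0 0" --pt "1 0.08 -0.054 0 0" --pt "1 0.08 -0.054 0 0" --pt "1 0.08 -0.054 0 0"

```text
time: 0.9
tool_pos: [386.4, -220.1, 237.6]
tcp_rot: [-3.142, 0.0, 0.246]
contact_force: [0.4, -1.5, 0.4]
grip_width: 92.0
finger_force: 0.0
```

Request:
step_arm --pt "1 0.048 -0.084 0 0" --pt "1 0.048 -0.084 0 0" --pt "1 0.048 -0.084 0 0" --pt "1 0.048 -0.084 0 0" --pt "1 0.048 -0.084 0 0" --pt "1 0.048 -0.084 0 0" --pt "1 0.048 -0.084 0 -0.09" --pt "1 0 0 0 0"

```text
time: 1.7
tool_pos: [477.4, 109.2, 237.2]
tcp_rot: [-3.14, -0.001, 0.397]
contact_force: [-0.1, -0.6, -0.0]
grip_width: 91.8
finger_force: 0.0
```

```bash
python3 - <<'E'
from h import *
o=bot.get_obs(); print(o["time"],o["tool_pos"],o["tcp_rot"],o["joint_positions"])
a,d,p=cap("wrist"); np.savez("w1.npz",a=a,d=d,**{k:p[k] for k in p})
save("w1.png",a)
E
```

```text
1.7 [477.39139015 109.20561551 237.22337172] [-3.14002465e+00 -5.12568453e-04  3.96957412e-01] [0.06719181 0.27781228 1.61830828 0.00174079 1.24549535 1.24047396]
```

View pics/w1.png

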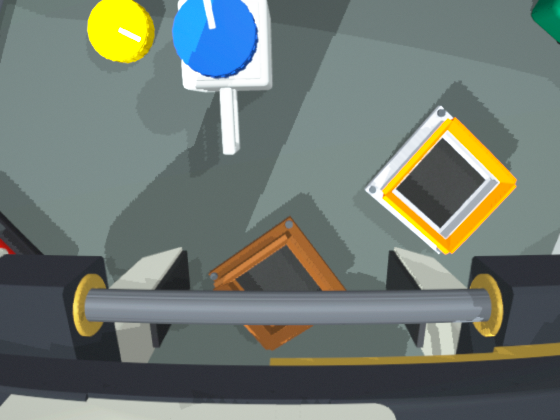

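The wrist view shows the blue cap at (215,35), the handle from (229,88) to (231,153) and the orange lips centred near (448,186). The brown decoy is at (280,285).

```bash
cat > m.py <<'E'
from h import *
s=np.load("w1.npz"); p={k:s[k] for k in ("fov_y","cx","cy","k1","rvec","tvec")}
im,d=s["a"],s["d"]; X=cloud(p,d); hsv=cv2.cvtColor(im,cv2.COLOR_RGB2HSV); H,S,V=[hsv[...,i].astype(int) for i in range(3)]
v,u=np.mgrid[0:420,0:560]; z=X[...,2]
h=blob((u>205)&(u<250)&(v>95)&(v<165)&(S<60)&(V>120)&(z>64)&(z<84)); r,P=rect_w(p,h,74)
print("handle",h.sum(),r,np.nanmedian(z[h]))
w=P-P.mean(0); e=np.linalg.eigh(w.T@w)[1][:,-1]; e*=np.sign(e[0]); print("yaw",np.arctan2(e[1],e[0]),P.mean(0),"extent",(w@e).min(),(w@e).max())
b=blob((H>100)&(H<125)&(S>120)&(V>80)&(v<90)); 
bt=b&(z>106); c=cv2.fitEllipse(max(cv2.findContours(bt.astype(np.uint8),0,2)[0],key=len)); print("captop",c, onplane(p,[c[0]],110),np.nanmedian(z[bt]))
st=blob((S<120)&(z>104)&(v<60)&(u>180)&(u<250)); r,P=rect_w(p,st,110); w=P-P.mean(0); e=np.linalg.eigh(w.T@w)[1][:,-1]; print("stripe",r,np.arctan2(e[1],e[0]),P.mean(0))
o=blob((H>8)&(H<25)&(S>170)&(V>190)&(u>350)&(v<260)); print("lips",o.sum(),rect_w(p,o,35)[0])
hole=blob((V<75)&(u>385)&(u<500)&(v>120)&(v<240)); print("floor",hole.sum(),rect_w(p,hole,8)[0],np.nanmedian(z[hole]))
E
python3 m.py
```

```text
handle 773 ((511.0975341796875, 177.6603546142578), (46.54908752441406, 11.29160213470459), 22.570072174072266) 72.7336629796377
yaw 0.40395817 [511.70718 177.8677 ] extent -23.943962 22.685516
captop ((214.29434204101562, 38.9408073425293), (72.79183197021484, 86.30065155029297), 93.95479583740234) [[566.69855807 202.78716282 110.        ]] 110.2111202961566
stripe ((580.8516845703125, 212.00686645507812), (19.537885665893555, 5.1069746017456055), 32.865909576416016) -2.5511339 [580.92114 212.06764]
lips 2992 ((535.7299194335938, -38.1893310546875), (97.13888549804688, 98.6619873046875), 73.24043273925781)
floor 1070 ((512.0596923828125, -30.839378356933594), (65.356201171875, 20.146703720092773), 73.131103515625) 7.352613914866538
```

Request:
step_arm --pt "1 0.052 -0.05 0 0" --pt "1 0.052 -0.05 0 0" --pt "1 0 0 0.078 0" --pt "1 0 0 0.078 0" --pt "1 0 0 0.064 0" --pt "0.6 0 0 0 0" --pt "0.6 0 0 0 0"

```text
time: 2.45
tool_pos: [506.5, 169.2, 128.2]
tcp_rot: [3.141, 0.001, 0.385]
contact_force: [0.3, 0.6, 1.4]
grip_width: 80.1
finger_force: 0.0
```

```bash
python3 - <<'E'
from h import *
o=bot.get_obs(); print(o["time"],o["tool_pos"],o["tcp_rot"])
a,d,p=cap("wrist"); np.savez("w2.npz",a=a,d=d,**{k:p[k] for k in p})
save("w2.png",a)
t=o["tool_pos"]; R=cv2.Rodrigues(np.array(p["rvec"]))[0]; f=210/np.tan(np.radians(p["fov_y"])/2)
for dz in (0,-50): 
  q=R@(t+[0,0,dz])+np.array(p["tvec"]).ravel(); print(f*q[:2]/q[2]+[p["cx"],p["cy"]])
E
```

```text
2.45 [506.52930855 169.16079408 128.15347964] [3.14147293e+00 6.51282273e-04 3.85406129e-01]
[290.51671472 282.6760849 ]
[289.80926355 241.36982888]
```

View pics/w2.png

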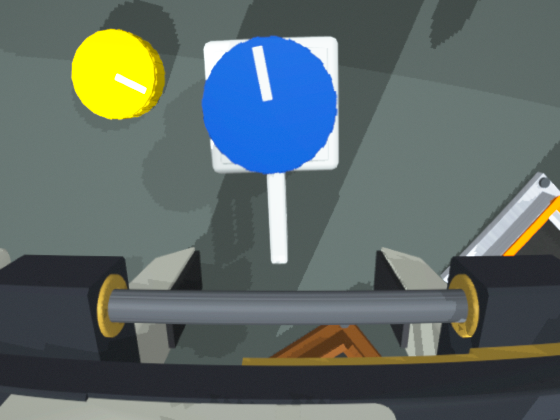

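The handle runs from (275,173) to (279,262) and the cap is centred at (270,104). The jaw centre projects to about u=290, so it is slightly off the handle.

```bash
cat > m2.py <<'E'
from h import *
s=np.load("w2.npz"); p={k:s[k] for k in ("fov_y","cx","cy","k1","rvec","tvec")}
im,d=s["a"],s["d"]; X=cloud(p,d); hsv=cv2.cvtColor(im,cv2.COLOR_RGB2HSV); H,S,V=[hsv[...,i].astype(int) for i in range(3)]
v,u=np.mgrid[0:420,0:560]; z=X[...,2]
def ax(m,z0):
    r,P=rect_w(p,m,z0); w=P-P.mean(0); e=np.linalg.eigh(w.T@w)[1][:,-1]; e=e*np.sign(e[0]); q=w@e; return np.arctan2(e[1],e[0]),P.mean(0)+e*q.min(),P.mean(0)+e*q.max(),r
h=blob((u>260)&(u<295)&(v>176)&(v<268)&(S<60)&(V>120)&(z>64)&(z<84)); print("handle",ax(h,74),np.nanmedian(z[h]))
b=blob((H>100)&(H<125)&(S>120)&(V>80)); bt=b&(z>106)
c=cv2.fitEllipse(max(cv2.findContours(bt.astype(np.uint8),0,2)[0],key=len)); print("captop",onplane(p,[c[0]],110),np.nanmedian(z[bt]))
st=blob((S<120)&(z>104)&(v<120)&(u>230)&(u<300)); print("stripe",ax(st,110))
E
python3 m2.py
```

```text
handle (np.float32(0.4184387), array([490.42072, 169.32886], dtype=float32), array([536.5961, 189.8631], dtype=float32), ((513.5147705078125, 179.58177185058594), (50.53534698486328, 9.946188926696777), 23.97450065612793)) 72.78885799459185
captop [[571.29414386 205.29560187 110.        ]] 110.25214363743555
stripe (np.float32(0.5756199), array([572.7704 , 206.63785], dtype=float32), array([591.5603 , 218.83112], dtype=float32), ((582.1580810546875, 212.74588012695312), (22.398483276367188, 4.4955244064331055), 32.872802734375))
```

Request:
step_arm --pt "0.6 0.014 -0.0136 0 -0.018" --pt "0.6 0 0 0.05 0" --pt "0.6 0 0 0.05 0" --pt "0.6 0 0 0.02 0" --pt "0.6 0 0 0.012 0" --pt "0.6 0 0 0 0"

```text
time: 3.1
tool_pos: [510.6, 179.3, 62.1]
tcp_rot: [3.141, -0.0, 0.416]
contact_force: [-0.2, 0.5, 0.4]
grip_width: 55.0
finger_force: 0.0
```

```bash
python3 - <<'E'
from h import *
o=bot.get_obs(); print(o["time"],o["tool_pos"],o["tcp_rot"],o["contact_force"])
E
```

```text
3.1 [510.58579845 179.26173063  62.06357554] [ 3.14143376e+00 -4.95834411e-04  4.15818926e-01] [-0.18266535  0.48883387  0.44179004]
```

Request:
step_arm --pt "0 0 0 0 0" --pt "0 0 0 0 0" --pt "0 0 0 0 0" --pt "0 0 0 0 0" --pt "0 0 0 0 0" --pt "0 0 0 0 0"

```text
time: 3.7
tool_pos: [510.2, 179.0, 61.8]
tcp_rot: [3.141, -0.0, 0.415]
contact_force: [0.4, -0.8, -0.5]
grip_width: 11.9
finger_force: 0.5
```

Request:
step_arm --pt "0 0 0 -0.01 0" --pt "0 0 0 -0.02 0" --pt "0 0 0 -0.03 0" --pt "0 0 0 -0.04 0" --pt "0 0 0 -0.04 0" --pt "0 0 0 0 0" --pt "0 0 0 0 0"

```text
time: 4.4
tool_pos: [510.0, 179.0, 131.7]
tcp_rot: [3.141, -0.0, 0.415]
contact_force: [-0.6, 0.3, -3.7]
grip_width: 9.7
finger_force: 30.0
```

Request:
step_arm --pt "0 0 0 0 0.03" --pt "0 0 0 0 0.06" --pt "0 0 0 0 0.07" --pt "0 0 0 0 0.07" --pt "0 0 0 0 0.07" --pt "0 0 0 0 0.07" --pt "0 0 0 0 0.05" --pt "0 0 0 0 0.03"

```text
time: 5.2
tool_pos: [509.2, 178.9, 130.1]
tcp_rot: [3.14, 0.003, -0.294]
contact_force: [-0.4, 0.1, -3.3]
grip_width: 9.7
finger_force: 30.0
```

Request:
step_arm --pt "0 0.003 0.03 0 0" --pt "0 0.006 0.056 0 0" --pt "0 0.006 0.06 0 0" --pt "0 0.006 0.06 0 0" --pt "0 0.006 0.06 0 0" --pt "0 0.006 0.06 0 0" --pt "0 0.006 0.05 0 0" --pt "0 0.003 0.025 0 0"

```text
time: 6.0
tool_pos: [471.4, -21.2, 131.0]
tcp_rot: [3.141, 0.002, -0.293]
contact_force: [0.5, -0.1, -3.5]
grip_width: 9.7
finger_force: 30.0
```

Request:
step_arm --pt "0 0 0 0 0" --pt "0 0 0 0 0"

```text
time: 6.2
tool_pos: [472.5, -18.7, 131.4]
tcp_rot: [-3.141, 0.001, -0.292]
contact_force: [0.5, -0.1, -3.7]
grip_width: 9.5
finger_force: 30.0
```

```bash
python3 - <<'E'
from h import *
o=bot.get_obs(); print(o["time"],o["tool_pos"],o["tcp_rot"],o["joint_positions"],o["contact_force"],o["moment"],o["grip_width"])
a,d,p=cap("wrist"); np.savez("w3.npz",a=a,d=d,**{k:p[k] for k in p})
b,d2,p2=cap("side"); np.savez("s3.npz",b=b,d2=d2)
z=np.zeros((420,700,3),np.uint8); z[:,:560]=a; z[:280,560:]=0
big=cv2.resize(b[130:290,180:390],None,fx=2,fy=2)
save("w3.png",np.hstack([a[:, :],np.zeros((420,0,3),np.uint8)]))
save("s3.png",cv2.resize(b[120:290,180:400],None,fx=3,fy=3,interpolation=2))
E
```

```text
6.2 [472.5022247  -18.7392176  131.43106357] [-3.14131220e+00  6.38289519e-04 -2.91724774e-01] [-2.02136790e-01  3.69944493e-01  1.81355513e+00  4.11070548e-04
  9.58703710e-01  1.66014810e+00] [ 0.46937804 -0.10624248 -3.67453883] [0.05761212 0.22121944 0.01641008] 9.506714758345318
```

View pics/w3.png

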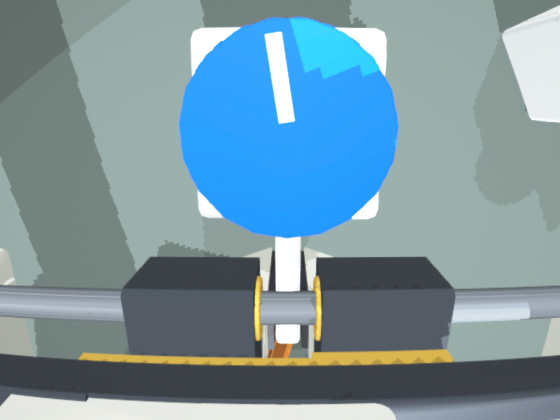

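View pics/s3.png

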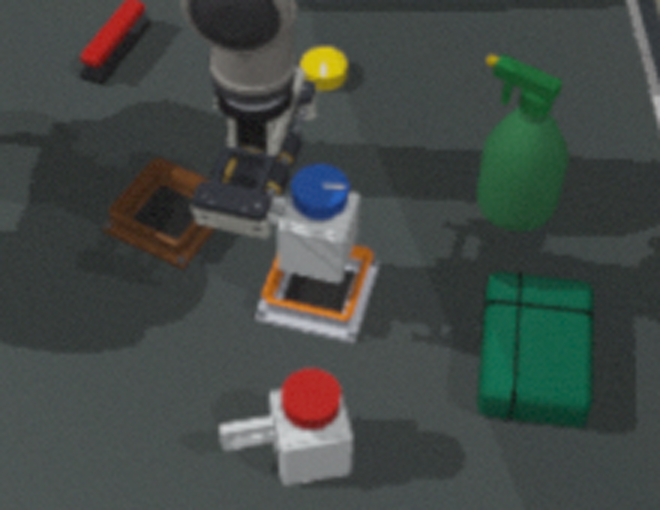

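The wrist view shows the held jar nearly level, cap centre at (289,127) and handle in the jaws at u≈288. In the side crop the jar hangs over the orange lips. I'll measure its tilt and axis.

```bash
cat > m3.py <<'E'
from h import *
import sys
s=np.load(sys.argv[1]); p={k:s[k] for k in ("fov_y","cx","cy","k1","rvec","tvec")}
im,d=s["a"],s["d"]; X=cloud(p,d); hsv=cv2.cvtColor(im,cv2.COLOR_RGB2HSV); H,S,V=[hsv[...,i].astype(int) for i in range(3)]
v,u=np.mgrid[0:420,0:560]; z=X[...,2]
b=blob((H>90)&(H<125)&(S>120)&(V>80)); zt=np.nanmedian(z[b]); bt=b&(abs(z-zt)<6)
Q=X[bt]; A=np.c_[Q[:,:2]-Q[:,:2].mean(0),np.ones(len(Q))]; k=np.linalg.lstsq(A,Q[:,2],rcond=None)[0]; print("cap top z",zt,"slopes",k)
c=cv2.fitEllipse(cv2.convexHull(max(cv2.findContours(b.astype(np.uint8),0,2)[0],key=len))); print("cap axis",onplane(p,[c[0]],zt),c)
st=blob((S<90)&(abs(z-zt)<6)&(v<c[0][1]+30)&(np.hypot(u-c[0][0],v-c[0][1])<.95*c[1][0]/2))
r,P=rect_w(p,st,zt); w=P-P.mean(0); e=np.linalg.eigh(w.T@w)[1][:,-1]; e=e*np.sign((P.mean(0)-onplane(p,[c[0]],zt)[0,:2])@e); print("stripe yaw",np.arctan2(e[1],e[0]))
sh=(S<60)&(abs(z-zt+35)<6)&(v<260)
Q=X[sh]; print("shoulder",sh.sum(),np.nanmedian(z[sh]),rect_w(p,sh,zt-35)[0])
E
python3 m3.py w3.npz
```

```text
cap top z 178.7528469446934 slopes [-1.48586406e-02  4.63909683e-03  1.78743373e+02]
cap axis [[537.11168169 -36.94708846 178.75284694]] ((288.1551513671875, 126.84519958496094), (218.8224639892578, 221.50054931640625), 0.053411249071359634)
stripe yaw -0.13835453283390273
shoulder 2876 140.1640283092189 ((527.1551513671875, -33.9229736328125), (66.1923828125, 82.88106536865234), 73.10855865478516)
```

Request:
step_arm --pt "0 0.001 0.003 0.02 0" --pt "0 0 0 0.03 0" --pt "0 0 0 0.02 0" --pt "0 0 0 0.01 0" --pt "0 0 0 0.01 0" --pt "0 0 0 0 0"

```text
time: 6.9
tool_pos: [472.6, -20.5, 86.2]
tcp_rot: [3.141, 0.001, -0.291]
contact_force: [0.3, -0.7, -4.1]
grip_width: 9.6
finger_force: 30.0
```

Request:
step_arm --pt "0 0 0 0.008 0" --pt "0 0 0 0.008 0" --pt "0 0 0 0.008 0" --pt "0 0 0 0 0"

```text
time: 7.3
tool_pos: [472.4, -20.6, 74.2]
tcp_rot: [3.141, 0.001, -0.291]
contact_force: [0.3, 0.8, -4.4]
grip_width: 10.0
finger_force: 30.0
```

Request:
step_arm --pt "0 0 0 0.004 0" --pt "0 0 0 0.003 0" --pt "0 0 0 0 0" --pt "0 0 0 0 0"

```text
time: 7.7
tool_pos: [472.8, -20.6, 71.3]
tcp_rot: [3.142, -0.0, -0.291]
contact_force: [0.5, 0.3, -3.6]
grip_width: 9.6
finger_force: 30.0
```

Request:
step_arm --pt "0 0 0 0.002 0" --pt "0 0 0 0.002 0" --pt "0 0 0 0 0" --pt "0 0 0 0 0"

```text
time: 8.1
tool_pos: [472.7, -20.6, 69.9]
tcp_rot: [3.141, -0.0, -0.291]
contact_force: [-3.7, 0.5, 5.1]
grip_width: 10.2
finger_force: 30.0
```

Request:
step_arm --pt "0.3 0 0 0 0" --pt "0.4 0 0 0 0" --pt "0.5 0 0 0 0" --pt "0.5 0 0 -0.03 0" --pt "0.5 0 0 -0.07 0" --pt "0.5 0 0 -0.08 0" --pt "1 0 0 0 0" --pt "1 0 0 0 0"

```text
time: 8.9
tool_pos: [473.2, -20.7, 159.8]
tcp_rot: [-3.142, -0.002, -0.291]
contact_force: [-0.3, -0.2, 0.5]
grip_width: 57.4
finger_force: 0.0
```

```bash
python3 - <<'E'
from h import *
o=bot.get_obs(); print(o["time"],o["tool_pos"],o["tcp_rot"],o["joint_positions"],o["contact_force"],o["moment"],o["grip_width"])
a,d,p=cap("wrist"); np.savez("w4.npz",a=a,d=d,**{k:p[k] for k in p})
save("w4.png",a)
E
python3 m3.py w4.npz
```

```text
8.9 [473.18667838 -20.70680462 159.789774  ] [-3.14150484e+00 -2.27170939e-03 -2.91382564e-01] [-2.05674073e-01  3.31536723e-01  1.77798253e+00 -1.24791723e-04
  1.02980251e+00  1.65656886e+00] [-0.3099745  -0.20940367  0.50954857] [0.05753632 0.08954272 0.0235747 ] 57.376276545428
cap top z 118.23881229370673 slopes [-1.39341464e-03 -3.85388336e-04  1.18233083e+02]
cap axis [[535.99074664 -38.33973654 118.23881229]] ((287.79522705078125, 120.5282974243164), (115.98918914794922, 117.82816314697266), 0.016389386728405952)
stripe yaw -0.13861637596009563
shoulder 3961 80.13011163418582 ((509.72393798828125, -30.52579116821289), (67.71922302246094, 120.97114562988281), 73.21581268310547)
```

View pics/w4.png

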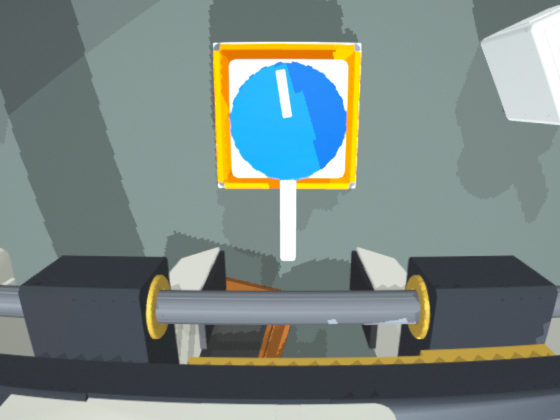

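The jar is seated in the orange-lipped pocket: cap centred at (288,120), cap top level at z 118, handle below it. The stripe yaw is about 0.15 rad from the jar's.

Request:
step_arm --pt "1 0.04 -0.0007 0 0" --pt "1 0.05 -0.0007 0 0" --pt "1 0.04 -0.0007 0 0" --pt "1 0 0 0 0" --pt "1 0 0 0 0"

```text
time: 9.45
tool_pos: [534.1, -38.0, 157.5]
tcp_rot: [3.141, 0.004, -0.292]
contact_force: [-0.2, -0.1, -0.7]
grip_width: 91.5
finger_force: 0.0
```

Request:
step_arm --pt "1 0 0 0.04 0" --pt "1 0 0 0.04 0" --pt "1 0 0 0.025 0" --pt "1 0 0 0.015 0" --pt "1 0 0 0 0" --pt "1 0 0 0 0"

```text
time: 10.05
tool_pos: [535.5, -38.3, 99.7]
tcp_rot: [3.142, -0.001, -0.291]
contact_force: [-0.8, -0.6, 0.2]
grip_width: 91.8
finger_force: 0.0
```

Request:
step_arm --pt "0.7 0 0 0 0" --pt "0.5 0 0 0 0" --pt "0.3 0 0 0 0" --pt "0 0 0 0 0" --pt "0 0 0 0 0" --pt "0 0 0 0 0"

```text
time: 10.65
tool_pos: [535.3, -38.6, 99.4]
tcp_rot: [3.141, -0.0, -0.291]
contact_force: [-0.1, -1.0, 1.5]
grip_width: 58.0
finger_force: 30.0
```

Request:
step_arm --pt "0 0 0 0 -0.04" --pt "0 0 0 0 -0.05" --pt "0 0 0 0 -0.05" --pt "0 0 0 0 -0.05" --pt "0 0 0 0 -0.05" --pt "0 0 0 0 -0.05" --pt "0 0 0 0 0"

```text
time: 11.35
tool_pos: [535.7, -38.2, 99.9]
tcp_rot: [3.141, -0.001, 0.166]
contact_force: [-0.5, 0.4, 5.0]
grip_width: 57.6
finger_force: 30.0
```

```bash
cat > st.py <<'E'
from h import *
o=bot.get_obs(); print({k:np.round(o[k],3) for k in ("time","tool_pos","tcp_rot","contact_force","moment","grip_width")})
E
python3 st.py
```

```text
{'time': np.float64(11.35), 'tool_pos': array([535.725, -38.208,  99.861]), 'tcp_rot': array([ 3.141e+00, -1.000e-03,  1.660e-01]), 'contact_force': array([-0.536,  0.393,  4.998]), 'moment': array([0.219, 0.028, 0.035]), 'grip_width': np.float64(57.647)}
```

Request:
step_arm --pt "0 0 0 -0.001 -0.05" --pt "0 0 0 -0.001 -0.05" --pt "0 0 0 0 -0.05" --pt "0 0 0 -0.001 -0.05" --pt "0 0 0 0 -0.05" --pt "0 0 0 0 -0.03" --pt "0 0 0 0 0"

```text
time: 12.05
tool_pos: [535.5, -38.2, 101.0]
tcp_rot: [3.141, -0.0, 0.604]
contact_force: [-0.2, 0.5, 4.8]
grip_width: 57.8
finger_force: 30.0
```

```bash
python3 st.py; python3 - <<'E'
from h import *
for n in ("top","side"):
    a,d,p=cap(n); np.savez("x_%s.npz"%n,a=a,d=d)
a,d,p=cap("wrist"); np.savez("w5.npz",a=a,d=d,**{k:p[k] for k in p})
E
python3 m3.py w5.npz
```

```text
{'time': np.float64(12.05), 'tool_pos': array([535.474, -38.181, 101.046]), 'tcp_rot': array([ 3.141, -0.   ,  0.604]), 'contact_force': array([-0.191,  0.495,  4.759]), 'moment': array([0.119, 0.13 , 0.039]), 'grip_width': np.float64(57.773)}
cap top z 119.86660966603333 slopes [-5.13481323e-02 -4.13153274e-02  1.19699646e+02]
cap axis [[537.66704441 -35.3075484  119.86660967]] ((287.6346740722656, 297.4560546875), (150.89488220214844, 164.5447540283203), 179.94302368164062)
stripe yaw 0.7580454950985441
shoulder 4307 80.90179300914426 ((557.8571166992188, -21.373111724853516), (41.57968521118164, 82.63711547851562), 34.51285171508789)
```

Request:
step_arm --pt "0 0 0 -0.001 -0.04" --pt "0 0 0 0 -0.04" --pt "0 0 0 0 -0.04" --pt "0 0 0 0 0" --pt "0 0 0 0 0"

```text
time: 12.7
tool_pos: [535.7, -38.4, 101.5]
tcp_rot: [3.141, -0.001, 0.79]
contact_force: [1.2, 1.3, 4.5]
grip_width: 57.6
finger_force: 30.0
```

```bash
python3 st.py
```

```text
{'time': np.float64(12.7), 'tool_pos': array([535.731, -38.359, 101.461]), 'tcp_rot': array([ 3.141e+00, -1.000e-03,  7.900e-01]), 'contact_force': array([1.237, 1.277, 4.469]), 'moment': array([ 0.071, -0.1  ,  0.008]), 'grip_width': np.float64(57.645)}
```

Request:
step_arm --pt "0 0 0 -0.002 0" --pt "0 0 0 -0.002 0" --pt "0 0 0 -0.002 0" --pt "0 0 0 0 0" --pt "0 0 0 0 0"

```text
time: 13.2
tool_pos: [535.1, -38.3, 103.9]
tcp_rot: [-3.141, 0.0, 0.792]
contact_force: [-0.2, -0.6, 0.0]
grip_width: 57.8
finger_force: 30.0
```

```bash
python3 st.py
```

```text
{'time': np.float64(13.2), 'tool_pos': array([535.074, -38.259, 103.936]), 'tcp_rot': array([-3.141,  0.   ,  0.792]), 'contact_force': array([-0.23 , -0.6  ,  0.048]), 'moment': array([ 0.015, -0.123,  0.029]), 'grip_width': np.float64(57.808)}
```

Request:
step_arm --pt "0 0 0 -0.002 0" --pt "0 0 0 -0.002 0" --pt "0 0 0 -0.002 0" --pt "0 0 0 0 0" --pt "0 0 0 0 0"

```text
time: 13.7
tool_pos: [535.3, -38.3, 107.3]
tcp_rot: [3.141, 0.0, 0.792]
contact_force: [0.8, -0.0, -0.6]
grip_width: 57.7
finger_force: 30.0
```

```bash
python3 st.py; python3 - <<'E'
from h import *
a,d,p=cap("wrist"); np.savez("w5.npz",a=a,d=d,**{k:p[k] for k in p})
a,d,p=cap("side"); X=cloud(p,d)
hsv=cv2.cvtColor(a,cv2.COLOR_RGB2HSV)
m=(hsv[...,1]<60)&(hsv[...,2]>110)&(np.hypot(X[...,0]-536,X[...,1]+38)<80)
print(m.sum(), np.nanpercentile(X[m][:,2],[10,50,90]))
save("s5.png",cv2.resize(a[150:270,210:370],None,fx=4,fy=4,interpolation=2))
E
python3 m3.py w5.npz
```

```text
{'time': np.float64(13.7), 'tool_pos': array([535.325, -38.297, 107.261]), 'tcp_rot': array([3.141, 0.   , 0.792]), 'contact_force': array([ 0.79 , -0.018, -0.568]), 'moment': array([-0.045, -0.043,  0.005]), 'grip_width': np.float64(57.736)}
1577 [  9.39637437 106.45630521 457.26187712]
cap top z 126.10493222006538 slopes [-4.06016930e-02 -4.86739279e-02  1.25946711e+02]
cap axis [[537.05331713 -35.14285071 126.10493222]] ((287.58343505859375, 297.9219055175781), (150.92437744140625, 165.6255645751953), 0.4338911175727844)
stripe yaw 0.945756015380211
shoulder 56 96.17411394761828 ((541.0091552734375, -31.776721954345703), (3.488677740097046, 71.1217041015625), 45.39970397949219)
```

View pics/s5.png

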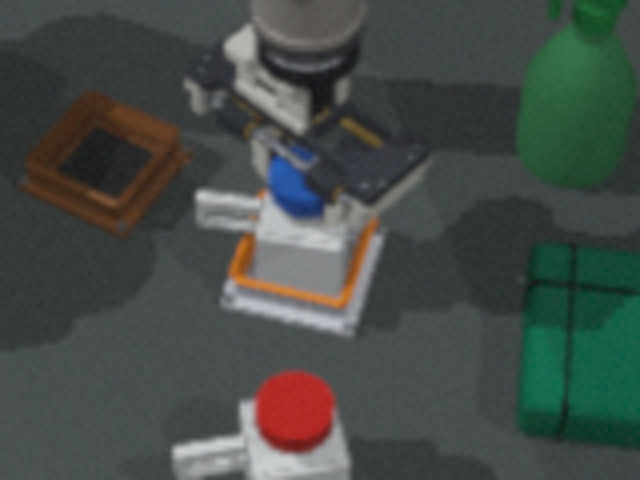

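The side crop shows the jar squarely down in the orange lips and the cap held between the fingers. The lift load is now only the cap's weight, so the threads have let go and I can lift.

Request:
step_arm --pt "0 0 0 -0.006 0" --pt "0 0 0 -0.012 0" --pt "0 0 0 -0.014 0" --pt "0 0 0 -0.012 0" --pt "0 0 0 -0.007 0" --pt "0 0 0 0 0" --pt "0 0 0 0 0" --pt "0 0 0 0 0"

```text
time: 14.6
tool_pos: [535.1, -38.2, 132.4]
tcp_rot: [-3.141, 0.0, 0.793]
contact_force: [0.1, -0.2, -1.0]
grip_width: 58.1
finger_force: 30.0
```

```bash
python3 st.py; python3 - <<'E'
from h import *
a,d,p=cap("wrist"); np.savez("w6.npz",a=a,d=d,**{k:p[k] for k in p})
b,d2,p2=cap("side")
save("f.png",np.hstack([cv2.resize(b[150:270,225:345],(400,400)),cv2.resize(a,(400,400))]))
E
python3 m3.py w6.npz
```

```text
{'time': np.float64(14.6), 'tool_pos': array([535.105, -38.22 , 132.429]), 'tcp_rot': array([-3.141,  0.   ,  0.793]), 'contact_force': array([ 0.083, -0.182, -0.998]), 'moment': array([-0.04 , -0.053, -0.001]), 'grip_width': np.float64(58.07)}
cap top z 151.28824397439513 slopes [-3.98000851e-02 -4.94830070e-02  1.51128584e+02]
cap axis [[536.70057397 -35.26588786 151.28824397]] ((287.6041564941406, 298.43682861328125), (151.12625122070312, 166.74246215820312), 0.5641796588897705)
stripe yaw 0.9453649435043118
shoulder 49 120.95359787529753 ((540.61181640625, -31.20984649658203), (2.987037181854248, 70.15400695800781), 45.41261672973633)
```

View pics/f.png

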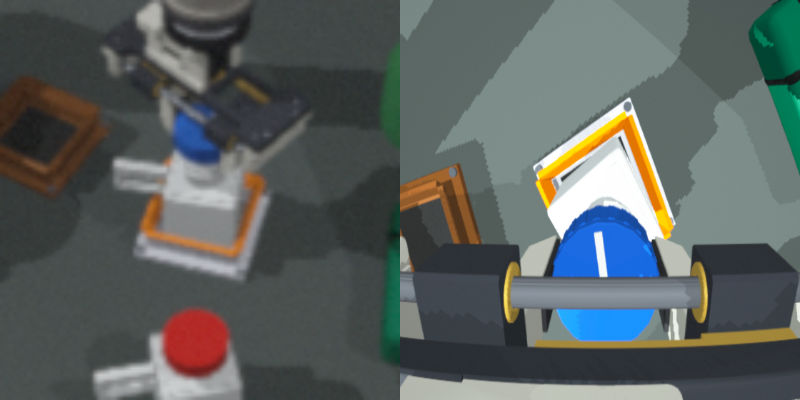

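The left half shows the jar still down in the block with its neck bare and the cap held above it at about (195,135). The right half shows the cap level between the pads.

```bash
python3 -c "
from plant import bot
print(bot.close_job())"
```

```text
the job is handed in; nothing more can be done
None
```

The job is handed in at about 15 s: the jar is down in the aluminium block's pocket, and the blue cap is unscrewed and held level with its underside about 18 mm above the open mouth; nothing else was touched.

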